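# Draw the blind plug from the lap base

### The job

Lift the puller rod out of its wooden rack, lower its cross-bar through the slot of the square blind plug in the lap base, and give the rod a quarter turn so that it locks under the plug's top. Then pull the plug straight up out of its well, set it gently down flat in the shallow metal tray with the rod still standing in it, and let go.

Things in the scene. Friction and masses are not known exactly. Their poses are not given: they have to be found in the camera images.
- puller_grip (a point): Centre of the loose puller rod's T-handle (60 mm along x, 16 mm along y, 24 mm high, dark steel); z up the rod. 12 mm shaft; at the bottom a cross-bar foot parallel to the handle, 48 x 12 mm, 12 mm high, underside 118 mm below this point. 0.25 kg. Starts upright in a slotted wooden rack (100 x 60 mm, 45 mm high), 30 mm deep: pinch the handle across its 16 mm and lift.
- plug: Loose steel plug, 72 mm square, 36 mm high, 0.45 kg, flush in the lap base. Origin: underside centre, z up. Central slot in its 6 mm top plate, 58 mm along x, 24 mm along y; below it a hollow 62 mm square, from 10 to 30 mm above the origin. Foot on the hollow's floor: handle centre 128 mm above the origin. Turned 70 to 110 degrees either way, the foot hooks the plate after 8 mm of lift.
- lap_base: Fixed grey machine base, 140 mm square, 60 mm high; origin: underside centre, z up. In its top a well 76 mm square, 36 mm deep, with the square plug in it, its x along the base's x. A like base near by, whose plug is round with a small round hole, is the wrong one.
- tray: Fixed shallow aluminium tray, 130 x 130 mm outside, empty, rim 14 mm high and 4 mm thick. Origin at the centre of its underside, its inner floor about 5 mm above that.
Things that resemble listed ones, but are neither listed nor needed, are in the scene too. Leave any turquoise look-alike of the lap_base alone.

How it is judged (in metres and radians):
On the way, in this order (a step that is already met when the one before it is completed fails the run):
1. the puller's foot is inside the plug and turned at least 45 degrees from the slot, the plug still in its well (z of puller_grip in the frame of plug between 0.11 and 0.142 m and horizontal distance between puller_grip and plug below 0.025 m and angle between the x axis of puller_grip and the x axis of plug, either way round above 0.785 rad and z of plug in the frame of lap_base below 0.034 m), for 0.1 s.
2. the plug hangs from the turned puller, upright within 20 degrees, clear above its well and within 25 mm of its axis (z of plug in the frame of lap_base above 0.062 m and horizontal distance between plug and lap_base below 0.025 m and angle between plug's own z axis and vertical below 0.35 rad and angle between the x axis of puller_grip and the x axis of plug, either way round above 0.6 rad and z of puller_grip in the frame of plug below 0.15 m), for 0.1 s.
At the end, for the whole second after the job is handed in: The square plug rests flat on the tray's floor (within 4.5 degrees, origin less than 10 mm above the tray's origin, centre within 45 mm of the tray's centre), at rest, with the puller rod still standing in it (horizontal distance between plug and tray below 0.045 m and z of plug in the frame of tray below 0.01 m and angle between plug's own z axis and vertical below 0.08 rad and z of puller_grip in the frame of plug between 0.1 and 0.147 m and linear speed of plug below 0.03 m/s); the robot touches nothing.
It fails at once if the plug is dropped or slammed into the tray (more than 80 N between them) (contact force between plug and tray above 80 N).
It also fails if it takes over 59 s, if anything falls off the work surface, if the arm or the gripper's body presses on something with over 40 N, if the wrist force passes 120 N, or if a joint passes its speed limit or range.

### The arm

A 6-joint arm with a two-finger parallel gripper is mounted at the origin on the work surface. World frame = base frame: x ahead of the robot, y to its left, z up, the work surface at z = 0. Lengths are in m, angles in degrees, forces in N, time in s.
With the tool pointing down it reaches from about 0.35 to 0.875 m from the base axis. Payload 4.2 kg.
Tool frame: the origin (TCP) lies between the finger pads; the fingertips stand 14 mm ahead of it and the grasp point (between the pads) lies 5 mm behind it; x points along the fingers, y is the direction in which the jaws open and shut, and the axes are right-handed (so a half turn about x gives the same grasp; the last joint's range is limited). The gripper opens to 87 mm and grips with 3 to 60 N. Pads are 19 mm wide; open, the fingers measure 117 mm over their backs; the gripper's body (75 mm by 190 mm) begins 51 mm behind the grasp point.
Start: joints at [-57.261, 22.042, 0.453, 0, -68.411, -14.817], TCP at [0.192, -0.595, 0.211] pointing down, gripper open.
Joint ranges: [-179.83, 179.83], [-69.29, 118.12], [-61.27, 80.66], [-181.25, 117.63], [-171.15, -9.14], [-177.46, 177.46]. Speed limits (degrees/s): [159.86, 159.86, 180, 180, 180, 180].

### API

Orientations are given as a 3x3 rotation matrix whose columns are the frame's x, y, z axes.
In Python, from station import r, imaging, job gives the robot as it stands. The module is installed in compiled form; this text tells all that it offers.
- The arm moves only by the tool apply_moves, never from a script. Its arguments are lists of equal length, an entry for each row: "xyz": the shift along the tool's x, y, z in m, a list of three; "twist": the turn about the tool's x in degrees; "claw": the opening, from 0 (shut) to 1 (fully open). A call has 1 to 12 rows; each row shifts and turns the pose as measured when the row begins, along the tool's axes as they then stand; what a row does not reach is not made up. A row lasts 1/10 s, in which the tool goes at most 50 mm and 8.59 degrees, less where a joint would pass 70% of its speed; a pose out of reach is approached as far as the arm can. A call is refused whole if a number of a shift passes 0.05 or a number of a turn 8.59, either way. A call with a gripper value outside its range is refused whole. The fingers move at their own pace and stop on an object; the grip force is fixed at half the most. Time passes only in rows, so rows that do not move let the fingers close. It gives the time, the measured TCP pose, the force and the opening at its end, in the units of the state.
- r.sense(): the state, without advancing time (a new reading comes with each control period).
- imaging.capture(name): name is "side" or "top"; returns a dict with "pixels" (420x560x3 uint8, red, green, blue), "mtx" (3x3 intrinsics, pixels), "view" (4x4, takes a point from world to camera coordinates). Camera axes: x right, y down, z forward; pixel columns grow to the right and rows downward; lengths in m; the calibration is good to about 2 mm. A picture is of the moment at which its call begins. There is no depth.
- job.finish_job(): hands the job in, once; it reports no verdict.
Trained networks look in a picture, given as the dict that the camera call returned (one of the last four; its "shot" number tells which), for a name from the list of things; names that differ only in an ending like _2 or _b are one class to them, and where a whole thing is asked for, a point or a joint stands for the part that bears it (a point fixed in the world has none). Each returns a list of dicts, best first, with "p" (0 to 1); they miss things now and then, are a little off and sometimes report something else, mostly with a low value. They report only what shows in the picture. A call takes as long as a camera call. They do not tell look-alikes from the thing itself.
- imaging.regions_of(query, picture): "mask" (420x560 bool, what is visible of it) and "centre" ([column, row] in pixels, amid what is visible of it).
The state is a dict: "time_s": time; "joints": joint angles; "joint_velocities": joint speeds; "effort": joint torques, N m; "tcp_pos": TCP position; "ee_rot": TCP orientation; "wrist_force": force on the tool from outside, world axes, zero at the start; "moment": the same for the moment, N m; "gripper_width": opening from 0.0 (shut) to 1.0 (fully open).
Only numpy, scipy, OpenCV 4.12 (cv2) and the standard library are available. Lean on these libraries where they do the work, as an engineer would, in place of code of your own. Each camera call takes 0.05 s, during which the arm holds its last target.

## Working session

There is one attempt and no reset: what is moved stays moved. The work goes in short steps, Python scripts to look and compute and a tool call to move; the robot and the scene stay as the last step left them, time stands still between calls to the robot, and variables do not carry over. Pictures are saved under pics/ and viewed, and the job is handed in when it is done.

Besides the shell and the picture viewer there is one more tool, called after "Call:" by a JSON object that holds its "name" and its "arguments". apply_moves: Moves the arm, as the interface text tells. Its arguments: {"type":"object","properties":{"xyz":{"type":"array","items":{"type":"array","items":{"type":"number"}}},"twist":{"type":"array","items":{"type":"number"}},"claw":{"type":"array","items":{"type":"number"}}},"required":["xyz","twist","claw"]}

```bash
mkdir -p pics; python3 - <<'E'
from station import r, imaging, job
import cv2,pickle
s=r.sense();print(s['time_s'],s['tcp_pos'],s['ee_rot'],s['gripper_width'])
for n in('side','top'):
    p=imaging.capture(n);pickle.dump(p,open(f'{n}0.pkl','wb'));cv2.imwrite(f'pics/{n}0.png',cv2.resize(p['pixels'][:,:,::-1],(784,588)))
    print(p['mtx'],p['view'])
    for q in('puller_grip','plug','lap_base','tray'):
        for d in imaging.regions_of(q,p): print(n,q,round(d['p'],2),d['centre'],d['mask'].sum())
E
```

```text
0.0 [ 0.19213614 -0.59406681  0.21027097] [[-7.66962450e-04 -3.07547449e-01  9.51532437e-01]
 [ 2.03411372e-03  9.51530268e-01  3.07548388e-01]
 [-9.99997637e-01  2.17140325e-03 -1.04201500e-04]] 0.9992333443854875
[[479.36456727   0.         282.00163148]
 [  0.         479.36456727 216.16315447]
 [  0.           0.           1.        ]] [[-0.99922552 -0.03924912  0.00280306  0.43341684]
 [-0.0318802   0.76574861 -0.64234938  0.07129787]
 [ 0.02306521 -0.64194126 -0.76640682  1.10696422]
 [ 0.          0.          0.          1.        ]]
side puller_grip 0.88 [278.5, 167.0] 435
side plug 0.57 [205.5, 261.8] 1059
side plug 0.37 [278.9, 165.1] 422
side lap_base 0.74 [378.1, 388.5] 5902
side tray 0.89 [247.5, 135.1] 1586
[[496.62829243   0.         275.42719752]
 [  0.         496.62829243 211.5287915 ]
 [  0.           0.           1.        ]] [[-0.04748241 -0.99886567 -0.00357715  0.01673965]
 [-0.97791864  0.04721574 -0.20358246  0.45819185]
 [ 0.20352042 -0.00616842 -0.97905127  1.42074376]
 [ 0.          0.          0.          1.        ]]
top puller_grip 0.45 [318.7, 209.5] 205
top plug 0.71 [235.9, 171.8] 594
top lap_base 0.89 [156.3, 290.7] 2699
top lap_base 0.71 [238.5, 182.7] 1839
top tray 0.64 [386.2, 178.2] 1801
```

View pics/side0.png

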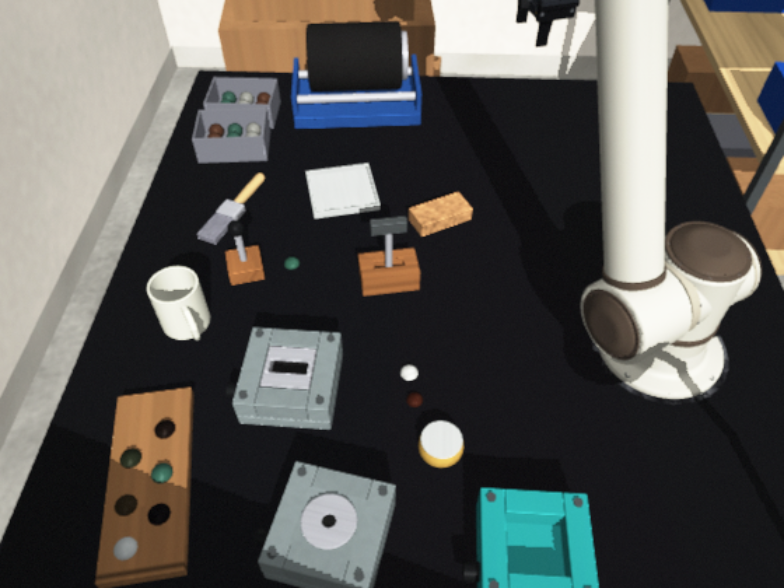

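View pics/top0.png

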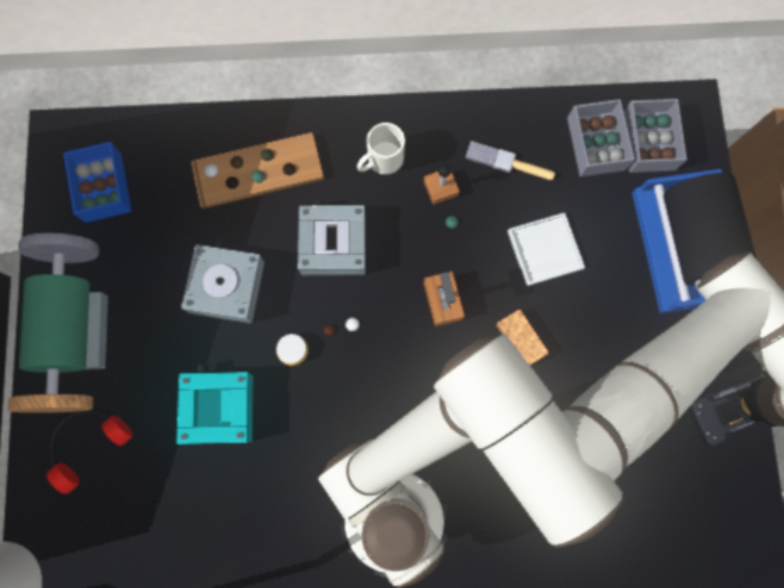

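The puller is the T-handle at side (278,160) / top (318,208). The small knob on a block at side (170,165) is a decoy. The square-plug base is at side (206,265) / top (237,171). The round-plug base at (236,372) and the turquoise base at (383,385) are the wrong ones. The tray is at side (245,135) / top (390,178). Next I'll make close crops.

```bash
python3 - <<'E'
import cv2,pickle,numpy as np
def crop(n,c0,r0,w,h,k):
    p=pickle.load(open(n+'0.pkl','rb'))['pixels'][r0:r0+h,c0:c0+w,::-1]
    im=cv2.resize(p,None,fx=k,fy=k,interpolation=cv2.INTER_CUBIC)
    for i in range(0,w,10):
        cv2.line(im,(i*k,0),(i*k,6),(0,255,255),1); 
        if i%20==0: cv2.putText(im,str(c0+i),(i*k,18),0,.4,(0,255,255),1)
    for i in range(0,h,10):
        cv2.line(im,(0,i*k),(6,i*k),(0,255,255),1); 
        if i%20==0: cv2.putText(im,str(r0+i),(8,i*k+4),0,.4,(0,255,255),1)
    return im
cv2.imwrite('pics/c1.png',np.hstack([crop('side',160,225,90,90,4),crop('side',240,140,70,90,4)])) 
a=crop('top',205,140,60,60,6);b=crop('top',295,185,60,60,6);cv2.imwrite('pics/c2.png',np.hstack([a,b]))
a=crop('top',355,145,70,65,5);b=crop('side',210,110,70,65,5);cv2.imwrite('pics/c3.png',np.hstack([a,b]))
E
```

```text
(no output)
```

View pics/c1.png

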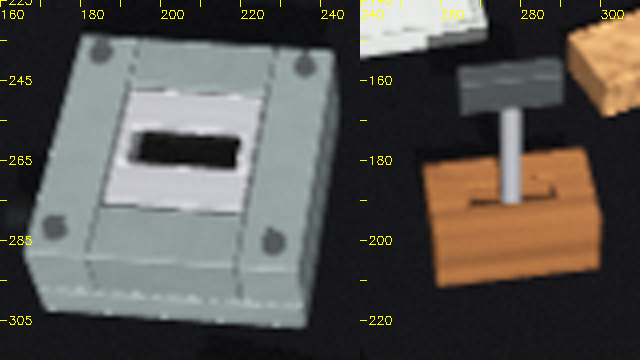

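View pics/c2.png

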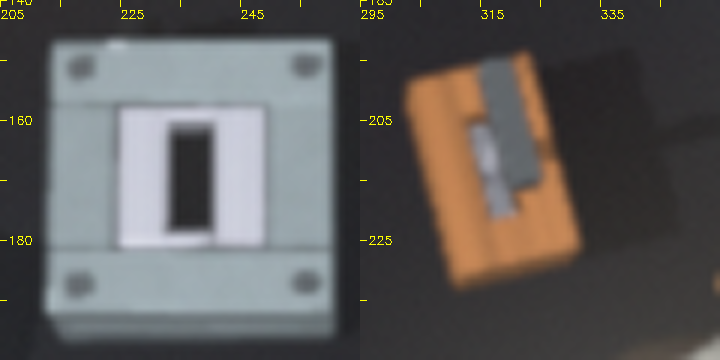

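View pics/c3.png

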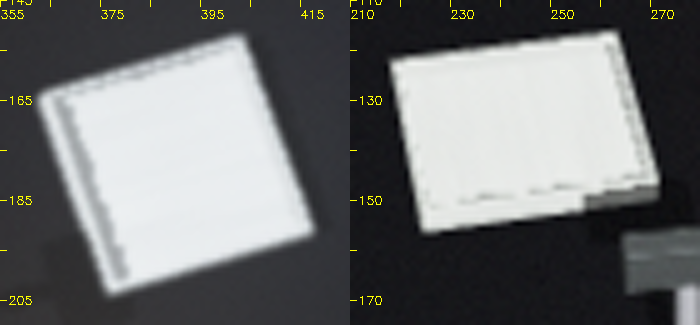

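```bash
cat > h.py <<'E'
import numpy as np,pickle
from scipy.optimize import least_squares
C={n:pickle.load(open(n+'0.pkl','rb')) for n in('side','top')}
def proj(n,P):
    c=C[n];q=c['view'][:3,:3]@np.asarray(P,float).T+c['view'][:3,3:4];q=c['mtx']@q;return (q[:2]/q[2]).T
def back(n,uv,z):
    c=C[n];R=c['view'][:3,:3];t=c['view'][:3,3];o=-R.T@t
    d=R.T@np.linalg.solve(c['mtx'],np.array([uv[0],uv[1],1.]));return o+d*(z-o[2])/d[2]
def fit(obs,x0,freez=True):
    def W(x,L):
        L=np.atleast_2d(L);c,s=np.cos(x[2]),np.sin(x[2]);z=L[:,2]+(0 if len(x)<4 else x[3])
        return np.c_[x[0]+c*L[:,0]-s*L[:,1],x[1]+s*L[:,0]+c*L[:,1],z]
    f=lambda x:np.concatenate([(proj(n,W(x,l))-uv).ravel() for n,l,uv in obs])
    s=least_squares(f,x0,loss='soft_l1');return s.x,f(s.x)
E
python3 - <<'E'
from h import *
np.set_printoptions(precision=4,suppress=True)
S={'base':(.07,.07,.06,dict(side=[(180.7,233.7),(243.5,237.5),(237,293),(167,287.5)],top=[(213.3,146.8),(260.5,146.7),(260.5,192.5),(212.7,192)])),
'plug':(.036,.036,.06,dict(side=[(193,247.2),(225.5,249.5),(220.2,278),(185.7,275.7)],top=[(224.8,157.5),(249.3,157.5),(249.3,181),(224.8,181)])),
'slot':(.029,.012,.06,dict(side=[(193,257.5),(220.5,259.5),(219,267),(191.5,265)],top=[(232.7,160.7),(240.7,160.7),(240.7,179),(232.7,179)])),
'hand':(.03,.008,.145,dict(side=[(264.5,156.8),(290,154.5),(290.8,160.5),(265,162.5)],top=[(315,195.3),(319.7,194.5),(325.2,215.7),(320.5,216.2)])),
'tray':(.065,.065,.014,dict(side=[(218,122.4),(263,116.6),(271.6,147)],top=[(363,163.6),(403.6,151.8),(418,191.8),(376.8,204.4)]))}
# local corner order: side image: TL=(+x,-y) TR=(-x,-y) BR=(-x,+y) BL=(+x,+y); top: TL=(+x,+y) TR=(+x,-y) BR(-x,-y) BL(-x,+y)
for k,(a,b,z,o) in S.items():
    sd=[(a,-b,z),(-a,-b,z),(-a,b,z),(a,b,z)];tp=[(a,b,z),(a,-b,z),(-a,-b,z),(-a,b,z)]
    for uses in(('side',),('top',),('side','top')):
        ob=[(n,np.array((sd if n=='side' else tp)[:len(o[n])]),np.array(o[n])) for n in uses]
        c=back('top',np.mean(o['top'],0),z)
        x,rs=fit(ob,[c[0],c[1],0.]);print(k,uses,x[:2],np.degrees(x[2]),abs(rs).max(),np.sqrt((rs**2).mean()))
    x,rs=fit(ob,[c[0],c[1],0.,0.]);print(k,'zfree',x,np.degrees(x[2]),abs(rs).max())
E
```

```text
base ('side',) [0.5868 0.1066] -1.407886154726004 1.0970790659054614 0.5870185964143487
base ('top',) [0.5899 0.104 ] -2.601058763457681 0.5471452263870162 0.3173358270351904
base ('side', 'top') [0.588  0.1053] -1.8951852060353038 1.6756826536651204 0.7416017722596615
base zfree [ 0.5887  0.1044 -0.0341 -0.0027] -1.9526300232754865 1.885297324732278
plug ('side',) [0.5889 0.108 ] -2.4490808173462577 0.35197868512437935 0.19653217311548105
plug ('top',) [0.5902 0.1031] -2.2877865360326877 0.3456357030543131 0.1973785647091126
plug ('side', 'top') [0.5895 0.106 ] -2.46916228166704 1.2385545087793162 0.6753525491975324
plug zfree [ 0.5908  0.1037 -0.0411 -0.0061] -2.357577641515687 0.6784260263754618
slot ('side',) [0.5892 0.1078] -1.4939554047977 1.2482885204411787 0.729373140716137
slot ('top',) [0.5883 0.1042] -1.9232089663354324 0.262822801276144 0.15137455048599938
slot ('side', 'top') [0.5891 0.1058] -1.812665974824758 1.9708027262589098 0.7302440061866816
slot zfree [ 0.5901  0.1045 -0.0301 -0.0052] -1.7263194707642069 1.1770090451726674
hand ('side',) [ 0.449  -0.1231] 9.277930676816338 0.6151099937716538 0.43923588935451335
hand ('top',) [ 0.4495 -0.1286] 10.276704584507545 0.5923380043859936 0.4279936149307679
hand ('side', 'top') [ 0.4492 -0.1264] 9.884419867660807 1.7329546415815855 0.7775884419912549
hand zfree [ 0.4498 -0.1289  0.172  -0.0052] 9.855452707644027 0.808654753346417
tray ('side',) [ 0.5535 -0.3568] 13.841973065214914 0.4559020631145927 0.2671491214478716
tray ('top',) [ 0.5541 -0.3622] 13.719404429162374 0.9796693583274418 0.5316007621235752
tray ('side', 'top') [ 0.5539 -0.3609] 13.757639789902509 1.43357023720435 0.6602965556054867
tray zfree [ 0.5547 -0.3629  0.2397 -0.0043] 13.735068455372799 0.9987836207372425
```

Each camera is consistent within itself, but the two differ by about 5 mm in y (or z). The relative positions are good. The puller's foot is about 3.6° off the x-y frame convention and its handle yaw is about +10°. I'll move above the handle.

Call:
{"name": "apply_moves", "arguments": {"xyz": [[0,0,0],[0,0.035,0.028],[0,0.035,0.028],[0,0.035,0.028],[0,0.035,0.028],[0,0.035,0.028],[0,0.035,0.028],[0,0.035,0.028],[0,0.035,0.028],[0,0.035,0.028],[0,0.035,0.028],[0,0.03,0.025]], "twist": [8,0,0,0,0,0,0,0,0,0,0,0], "claw": [1,1,1,1,1,1,1,1,1,1,1,1]}}

```text
time_s: 1.7
tcp_pos: [0.4375, -0.1588, 0.2119]
ee_rot: [[0.006, -0.157, 0.988], [-0.003, 0.988, 0.157], [-1.0, -0.004, 0.006]]
wrist_force: [0.9, -0.4, -0.3]
gripper_width: 1.002
```

```bash
cat > g.py <<'E'
import sys,numpy as np
from station import r
np.set_printoptions(precision=4,suppress=True)
s=r.sense();R=np.array(s['ee_rot']);p=np.array(s['tcp_pos'])
t=np.array([float(a) for a in sys.argv[1:4]]);yaw=float(sys.argv[4])
ya=np.degrees(np.arctan2(R[1,1],R[0,1]))
print('t',s['time_s'],'p',p,'F',s['wrist_force'],'w',s['gripper_width'],'ydir',ya,'tilt',np.degrees(np.arccos(-R[2,0])),'j',np.array(s['joints']))
print('tool shift now',R.T@(t-p),'twist',-(yaw-ya))
a=np.radians(yaw);Q=np.array([[0,np.cos(a),np.sin(a)],[0,np.sin(a),-np.cos(a)],[-1,0,0]])
print('tool shift at target yaw',Q.T@(t-p))
E
python3 g.py .4497 -.1275 .21 99.9
```

```text
t 1.7 p [ 0.4375 -0.1588  0.2119] F [ 0.9488 -0.3801 -0.2963] w 1.002032992232241 ydir 99.03805600682013 tilt 0.38626585832435534 j [  0.2537   6.0587 -21.2016   0.1825 -62.389  -81.2991]
tool shift now [0.0019 0.029  0.017 ] twist -0.861943993179878
tool shift at target yaw [0.0019 0.0287 0.0174]
```

Call:
{"name": "apply_moves", "arguments": {"xyz": [[0,0.028,0.018],[0,0.005,0.002],[0,0,0]], "twist": [-0.9,0,0], "claw": [1,1,1]}}

```text
time_s: 2.0
tcp_pos: [0.4548, -0.1175, 0.2127]
ee_rot: [[0.009, -0.181, 0.984], [-0.003, 0.984, 0.181], [-1.0, -0.004, 0.008]]
wrist_force: [0.1, 0.2, -0.0]
gripper_width: 0.999
```

```bash
python3 g.py .4497 -.1275 .128 99.9; python3 - <<'E'
from station import imaging
import cv2,numpy as np
a=[]
for n in('side','top'):
    p=imaging.capture(n)['pixels'][:,:,::-1]
    a.append(cv2.resize(p[120:220,230:330] if n=='side' else p[150:250,270:370],(400,400)))
cv2.imwrite('pics/d1.png',np.hstack(a))
E
```

```text
t 2.0 p [ 0.4548 -0.1175  0.2127] F [ 0.0688  0.1731 -0.0313] w 0.9988926083649399 ydir 100.40023913509386 tilt 0.5295138317807089 j [  5.5366   6.3855 -20.7156   0.2197 -62.4067 -85.2363]
tool shift now [ 0.0847 -0.0085 -0.0075] twist 0.5002391350938495
tool shift at target yaw [ 0.0847 -0.0089 -0.0067]
```

View pics/d1.png

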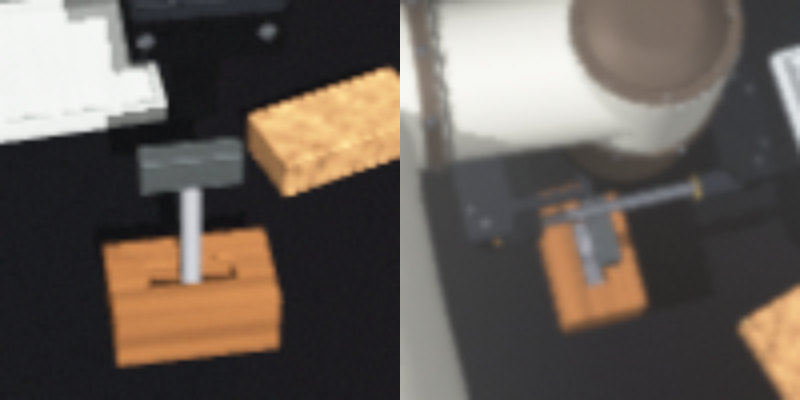

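The handle is clear below the open jaws. I'll correct sideways, then descend.

Call:
{"name": "apply_moves", "arguments": {"xyz": [[0,-0.009,-0.007],[0,0,0],[0.02,0,0],[0.02,0,0],[0.02,0,0],[0.01,0,0],[0,0,0]], "twist": [0.5,0,0,0,0,0,0], "claw": [1,1,1,1,1,1,1]}}

```text
time_s: 2.8
tcp_pos: [0.4471, -0.1369, 0.142]
ee_rot: [[0.012, -0.156, 0.988], [-0.003, 0.988, 0.156], [-1.0, -0.005, 0.011]]
wrist_force: [0.1, 0.2, -0.5]
gripper_width: 0.999
```

```bash
python3 g.py .4497 -.1275 .128 99.9
```

```text
t 2.8 p [ 0.4471 -0.1369  0.142 ] F [ 0.0889  0.1953 -0.5142] w 0.9994032752758412 ydir 98.9917048061892 tilt 0.7243466207663167 j [  3.1253  10.2562 -27.3722   0.2969 -51.6861 -84.3145]
tool shift now [0.014  0.009  0.0039] twist -0.908295193810801
tool shift at target yaw [0.014  0.0088 0.0042]
```

Call:
{"name": "apply_moves", "arguments": {"xyz": [[0.005,0.009,0.004],[0,0,0],[0,0,0],[0,0,0]], "twist": [-0.9,0,0,0], "claw": [1,1,1,1]}}

```text
time_s: 3.2
tcp_pos: [0.4516, -0.1273, 0.139]
ee_rot: [[0.017, -0.173, 0.985], [-0.004, 0.985, 0.173], [-1.0, -0.007, 0.016]]
wrist_force: [0.0, -0.2, -0.5]
gripper_width: 1.001
```

```bash
python3 g.py .4497 -.1275 .128 99.9
```

```text
t 3.2 p [ 0.4516 -0.1273  0.139 ] F [ 0.0122 -0.2454 -0.5402] w 1.000931515893558 ydir 99.94445920653695 tilt 0.983982704535633 j [  4.3876  10.479  -27.6289   0.3828 -50.9547 -84.6788]
tool shift now [ 0.011   0.0002 -0.002 ] twist 0.04445920653694202
tool shift at target yaw [ 0.011   0.0001 -0.0019]
```

Call:
{"name": "apply_moves", "arguments": {"xyz": [[0.012,0,-0.002],[0,0,0]], "twist": [0,0], "claw": [1,0]}}

```text
time_s: 3.4
tcp_pos: [0.4507, -0.1274, 0.128]
ee_rot: [[0.02, -0.173, 0.985], [-0.004, 0.985, 0.173], [-1.0, -0.007, 0.019]]
wrist_force: [-0.5, 0.2, 0.2]
gripper_width: 0.965
```

```bash
cat > wait.py <<'E'
import sys
from station import r,imaging
for i in range(int(sys.argv[1])): imaging.capture('side')
E
for i in 1 2 3; do python3 wait.py 5; python3 g.py .4497 -.1275 .128 99.9; done
```

```text
t 3.65 p [ 0.4522 -0.1276  0.1293] F [ 0.5552 -0.4985 -1.3624] w 0.7647194745748747 ydir 100.00611514023512 tilt 1.34507952974501 j [  4.375   11.0564 -28.5839   0.4534 -49.0598 -84.6569]
tool shift now [ 0.0013  0.0005 -0.0025] twist 0.10611514023511859
tool shift at target yaw [ 0.0013  0.0005 -0.0025]
t 3.9 p [ 0.4518 -0.1276  0.1289] F [-0.2101 -0.6477 -0.1994] w 0.541271226674499 ydir 99.99727822696046 tilt 1.2966936112263254 j [  4.3728  11.0788 -28.624    0.4436 -49.0454 -84.6578]
tool shift now [ 0.0008  0.0005 -0.0021] twist 0.09727822696045507
tool shift at target yaw [ 0.0009  0.0004 -0.0021]
t 4.15 p [ 0.4517 -0.1276  0.1287] F [-0.1697 -1.1778 -0.5714] w 0.3088840864303945 ydir 99.99708604847939 tilt 1.2752372755231383 j [  4.3753  11.0908 -28.6353   0.4421 -49.044  -84.6597]
tool shift now [ 0.0007  0.0004 -0.002 ] twist 0.09708604847938318
tool shift at target yaw [ 0.0007  0.0004 -0.002 ]
```

```bash
for i in 1 2 ; do python3 wait.py 4; python3 g.py .4497 -.1275 .128 99.9; done
```

```text
t 4.35 p [ 0.4517 -0.1276  0.1287] F [ 0.1984 -0.1188 -0.6032] w 0.18041920917530363 ydir 99.9965190294012 tilt 1.2759758648030073 j [  4.3741  11.0891 -28.6362   0.4437 -49.0443 -84.6601]
tool shift now [ 0.0007  0.0004 -0.002 ] twist 0.09651902940119328
tool shift at target yaw [ 0.0007  0.0004 -0.002 ]
t 4.55 p [ 0.4517 -0.1276  0.1287] F [-0.5067 -0.3271  0.0913] w 0.1804565923091815 ydir 99.99559623232209 tilt 1.2777471990151306 j [  4.3737  11.0897 -28.6361   0.4432 -49.042  -84.6603]
tool shift now [ 0.0007  0.0004 -0.002 ] twist 0.09559623232208025
tool shift at target yaw [ 0.0007  0.0004 -0.002 ]
```

Call:
{"name": "apply_moves", "arguments": {"xyz": [[-0.025,0,0],[-0.03,0,0],[-0.03,0,0]], "twist": [0,0,0], "claw": [0,0,0]}}

```text
time_s: 4.85
tcp_pos: [0.4452, -0.1266, 0.2096]
ee_rot: [[0.006, -0.172, 0.985], [-0.002, 0.985, 0.172], [-1.0, -0.003, 0.005]]
wrist_force: [-0.0, -0.1, -3.0]
gripper_width: 0.177
```

```bash
python3 wait.py 4; python3 g.py .591 .1045 .21 87.8;  python3 - <<'E'
from station import imaging
import cv2,numpy as np
a=[]
for n in('side','top'):
    p=imaging.capture(n)['pixels'][:,:,::-1]
    a.append(cv2.resize(p[90:230,210:350] if n=='side' else p[130:270,250:390],(400,400),interpolation=cv2.INTER_CUBIC))
cv2.imwrite('pics/d2.png',np.hstack(a))
E
```

```text
t 5.05 p [ 0.4459 -0.1265  0.2093] F [-0.7426  0.4694 -3.3973] w 0.17549584687206726 ydir 99.88675395588137 tilt 0.5176370144970602 j [  4.4299   5.9209 -21.7643   0.1639 -61.8178 -84.6191]
tool shift now [0.0001 0.2027 0.1827] twist 12.086753955881377
tool shift at target yaw [-0.0007  0.2364  0.1362]
```

View pics/d2.png

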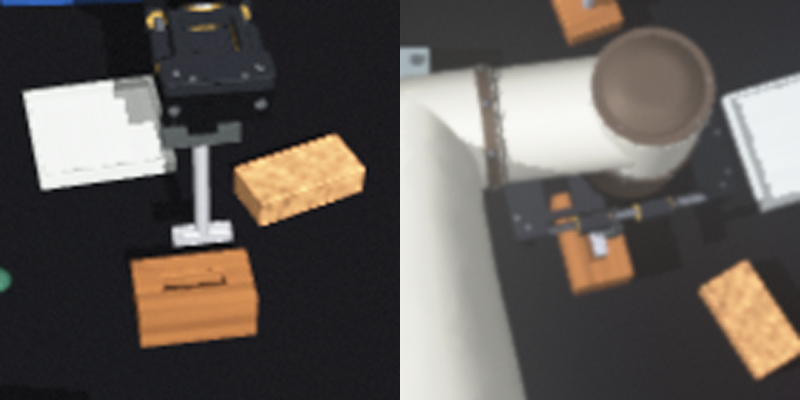

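The rod is out of the rack and upright. Now I'll carry it over to the plug.

Call:
{"name": "apply_moves", "arguments": {"xyz": [[0,0.01,0.005],[0,0.02,0.012],[0,0.036,0.021],[0,0.036,0.021],[0,0.036,0.021],[0,0.036,0.021],[0,0.03,0.018],[0,0.015,0.008]], "twist": [6,6,0,0,0,0,0,0], "claw": [0,0,0,0,0,0,0,0]}}

```text
time_s: 5.95
tcp_pos: [0.5734, 0.0932, 0.1909]
ee_rot: [[-0.023, 0.053, 0.998], [-0.007, 0.999, -0.053], [-1.0, -0.009, -0.022]]
wrist_force: [-0.3, 0.6, -2.1]
gripper_width: 0.179
```

```bash
python3 wait.py 5; python3 g.py .591 .1045 .21 87.8
```

```text
t 6.2 p [0.5718 0.0901 0.1925] F [ 0.1928 -0.8516 -2.1069] w 0.17439478346869078 ydir 86.84845467358872 tilt 1.3383420614550297 j [  24.8932   19.073    -6.7861   -0.1648  -65.4708 -117.98  ]
tool shift now [-0.018   0.0153  0.018 ] twist -0.9515453264112779
tool shift at target yaw [-0.0175  0.0151  0.0186]
```

Call:
{"name": "apply_moves", "arguments": {"xyz": [[-0.018,0.015,0.018]], "twist": [-0.9], "claw": [0]}}

```text
time_s: 6.3
tcp_pos: [0.5867, 0.1014, 0.2078]
ee_rot: [[-0.031, 0.042, 0.999], [-0.01, 0.999, -0.042], [-0.999, -0.011, -0.031]]
wrist_force: [0.6, -0.6, -2.6]
gripper_width: 0.176
```

```bash
python3 wait.py 6; python3 g.py .591 .1045 .21 87.8;  python3 - <<'E'
from station import imaging
import cv2,numpy as np,pickle
a=[]
for n in('side','top'):
    p=imaging.capture(n);pickle.dump(p,open(n+'1.pkl','wb'));p=p['pixels'][:,:,::-1]
    a.append(cv2.resize(p[210:310,155:255] if n=='side' else p[120:220,190:290],(400,400),interpolation=cv2.INTER_CUBIC))
cv2.imwrite('pics/d3.png',np.hstack(a))
E
```

```text
t 6.6 p [0.5899 0.1031 0.2096] F [-1.0714  0.5378 -2.4829] w 0.17635975746945137 ydir 87.67559831961003 tilt 1.4225053802185819 j [  25.2918   20.3263   -2.3491   -0.2003  -68.7349 -117.547 ]
tool shift now [-0.0004  0.0014  0.0011] twist -0.12440168038996546
tool shift at target yaw [-0.0004  0.0014  0.0011]
```

View pics/d3.png

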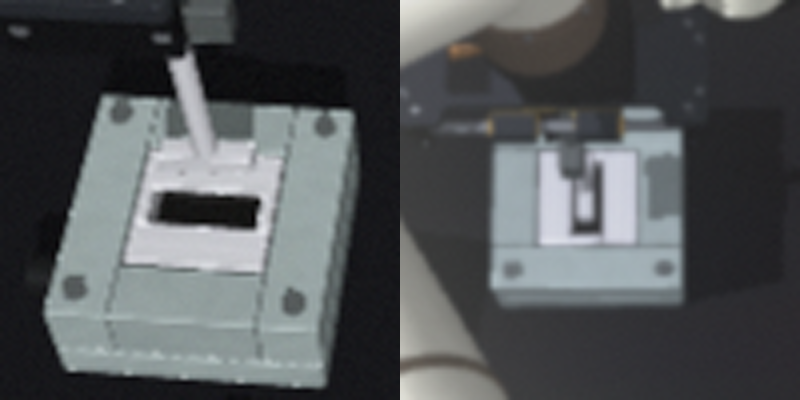

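```bash
python3 - <<'E'
import cv2,pickle,numpy as np
def crop(n,c0,r0,w,h,k):
    p=pickle.load(open(n+'1.pkl','rb'))['pixels'][r0:r0+h,c0:c0+w,::-1]
    im=cv2.resize(p,None,fx=k,fy=k,interpolation=cv2.INTER_CUBIC)
    for i in range(0,w,5):
        cv2.line(im,(i*k,0),(i*k,6),(0,0,255),1); 
        if i%10==0: cv2.putText(im,str(c0+i),(i*k,18),0,.4,(0,0,255),1)
    for i in range(0,h,5):
        cv2.line(im,(0,i*k),(6,i*k),(0,0,255),1); 
        if i%10==0: cv2.putText(im,str(r0+i),(8,i*k+4),0,.4,(0,0,255),1)
    return im
cv2.imwrite('pics/c4.png',np.hstack([crop('side',180,205,50,75,8),crop('top',215,145,50,75,8)])) 
E
```

```text
(no output)
```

View pics/c4.png

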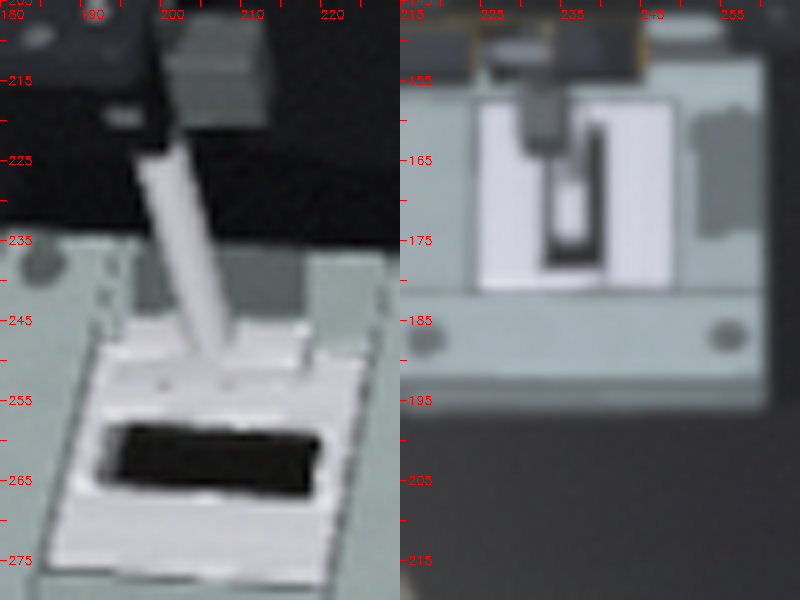

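```bash
python3 - <<'E'
from h import *
np.set_printoptions(precision=2,suppress=True)
a=np.radians(-2.2);c,s=np.cos(a),np.sin(a)
def W(x,y,L): return [(x+c*u-s*v,y+s*u+c*v,z) for u,v,z in L]
b,t=.0959,.1079
for n,x,y in(('side',.5892,.1078),('top',.5885,.1042)):
    print(n,'top corners ++ -+ -- +-\n',proj(n,W(x,y,[(.024,.006,t),(-.024,.006,t),(-.024,-.006,t),(.024,-.006,t)])),'bottom\n',proj(n,W(x,y,[(.024,.006,b),(-.024,.006,b),(-.024,-.006,b),(.024,-.006,b)])))
    print('dpx per mm x,y',(proj(n,[(x+.001,y,b)])-proj(n,[(x,y,b)])),(proj(n,[(x,y+.001,b)])-proj(n,[(x,y,b)])))
E
```

```text
side top corners ++ -+ -- +-
 [[190.86 250.34]
 [214.45 251.88]
 [215.45 247.08]
 [192.04 245.56]] bottom
 [[191.71 253.81]
 [215.08 255.34]
 [216.05 250.55]
 [192.87 249.04]]
dpx per mm x,y [[-0.49 -0.02]] [[-0.07  0.4 ]]
top top corners ++ -+ -- +-
 [[233.36 157.07]
 [233.23 173.03]
 [237.4  172.99]
 [237.5  157.03]] bottom
 [[233.72 158.35]
 [233.59 174.19]
 [237.72 174.14]
 [237.83 158.31]]
dpx per mm x,y [[-0.01 -0.33]] [[-0.34  0.02]]
```

Call:
{"name": "apply_moves", "arguments": {"xyz": [[0.0,0.003,0.006],[0.022,0,0]], "twist": [0,0], "claw": [0,0]}}

```text
time_s: 6.9
tcp_pos: [0.5979, 0.106, 0.1906]
ee_rot: [[-0.016, 0.04, 0.999], [-0.006, 0.999, -0.04], [-1.0, -0.006, -0.016]]
wrist_force: [0.7, 0.4, -3.0]
gripper_width: 0.172
```

```bash
python3 wait.py 5; python3 g.py .5945 .107 .15 87.8;  python3 - <<'E'
from station import imaging
import cv2,numpy as np,pickle
for n in('side','top'):
    p=imaging.capture(n);pickle.dump(p,open(n+'1.pkl','wb'))
def crop(n,c0,r0,w,h,k):
    p=pickle.load(open(n+'1.pkl','rb'))['pixels'][r0:r0+h,c0:c0+w,::-1]
    im=cv2.resize(p,None,fx=k,fy=k,interpolation=cv2.INTER_CUBIC)
    for i in range(0,w,5):
        cv2.line(im,(i*k,0),(i*k,6),(0,0,255),1); 
        if i%10==0: cv2.putText(im,str(c0+i),(i*k,18),0,.4,(0,0,255),1)
    for i in range(0,h,5):
        cv2.line(im,(0,i*k),(6,i*k),(0,0,255),1); 
        if i%10==0: cv2.putText(im,str(r0+i),(8,i*k+4),0,.4,(0,0,255),1)
    return im
cv2.imwrite('pics/c5.png',np.hstack([crop('side',180,215,50,75,8),crop('top',215,145,50,75,8)])) 
E
```

```text
t 7.15 p [0.5954 0.1054 0.1881] F [-0.2053  0.4577 -2.1164] w 0.17911997124165566 ydir 87.68590890006264 tilt 1.417228729404654 j [  25.2785   21.7707   -3.3574   -0.1594  -66.2817 -117.5327]
tool shift now [ 0.0381  0.002  -0.0001] twist -0.11409109993735456
tool shift at target yaw [ 0.0381  0.0016 -0.001 ]
```

View pics/c5.png

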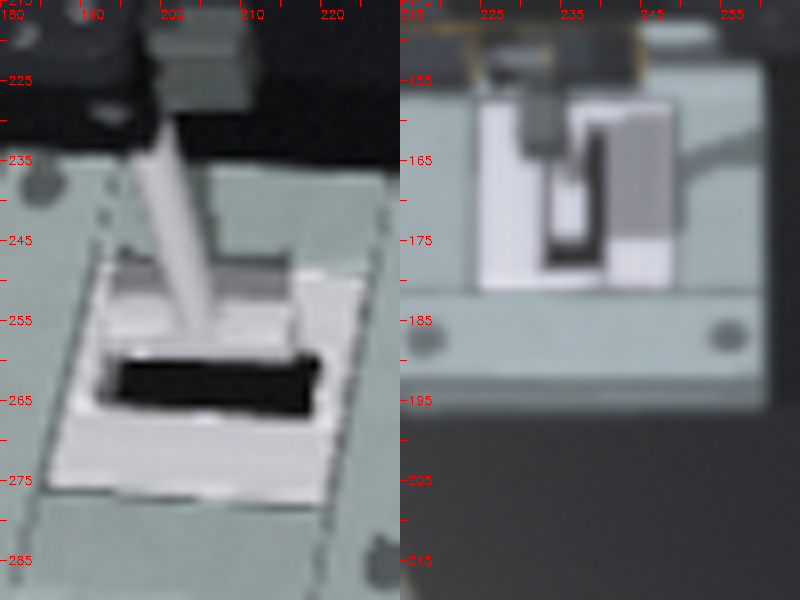

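```bash
python3 - <<'E'
from h import *
np.set_printoptions(precision=2,suppress=True)
a=np.radians(-2.2);c,s=np.cos(a),np.sin(a)
def W(x,y,L): return [(x+c*u-s*v,y+s*u+c*v,z) for u,v,z in L]
b,t=.0744,.0864
for n,x,y in(('side',.5892,.1078),('top',.5885,.1042)):
    print(n,'top corners ++ -+ -- +-\n',proj(n,W(x,y,[(.024,.006,t),(-.024,.006,t),(-.024,-.006,t),(.024,-.006,t)])),'bottom\n',proj(n,W(x,y,[(.024,.006,b),(-.024,.006,b),(-.024,-.006,b),(.024,-.006,b)])))
E
```

```text
side top corners ++ -+ -- +-
 [[192.36 256.5 ]
 [215.56 258.04]
 [216.53 253.26]
 [193.51 251.75]] bottom
 [[193.18 259.86]
 [216.16 261.38]
 [217.12 256.63]
 [194.31 255.12]]
top top corners ++ -+ -- +-
 [[234.   159.35]
 [233.87 175.09]
 [237.98 175.05]
 [238.08 159.31]] bottom
 [[234.34 160.59]
 [234.22 176.21]
 [238.29 176.17]
 [238.39 160.55]]
```

Call:
{"name": "apply_moves", "arguments": {"xyz": [[0.0,0.0015,0],[0.018,0,0]], "twist": [0,0], "claw": [0,0]}}

```text
time_s: 7.45
tcp_pos: [0.5981, 0.1078, 0.1747]
ee_rot: [[-0.013, 0.04, 0.999], [-0.005, 0.999, -0.04], [-1.0, -0.005, -0.013]]
wrist_force: [0.8, -0.0, -2.2]
gripper_width: 0.173
```

```bash
python3 wait.py 5; python3 g.py .5955 .107 .1517 87.8;  cat > look.py <<'E'
import sys
from station import imaging
import cv2,numpy as np,pickle
out,sc,sr,tc,tr=sys.argv[1],*map(int,sys.argv[2:6])
for n in('side','top'):
    p=imaging.capture(n);pickle.dump(p,open(n+'1.pkl','wb'))
def crop(n,c0,r0,w,h,k):
    p=pickle.load(open(n+'1.pkl','rb'))['pixels'][r0:r0+h,c0:c0+w,::-1]
    im=cv2.resize(p,None,fx=k,fy=k,interpolation=cv2.INTER_CUBIC)
    for i in range(0,w,5):
        cv2.line(im,(i*k,0),(i*k,6),(0,0,255),1); 
        if i%10==0: cv2.putText(im,str(c0+i),(i*k,18),0,.4,(0,0,255),1)
    for i in range(0,h,5):
        cv2.line(im,(0,i*k),(6,i*k),(0,0,255),1); 
        if i%10==0: cv2.putText(im,str(r0+i),(8,i*k+4),0,.4,(0,0,255),1)
    return im
k=int(sys.argv[6]) if len(sys.argv)>6 else 8
cv2.imwrite('pics/'+out+'.png',np.hstack([crop('side',sc,sr,400//k,600//k,k),crop('top',tc,tr,400//k,600//k,k)])) 
E
python3 look.py c6 180 215 215 145
```

```text
t 7.7 p [0.596  0.107  0.1721] F [-0.1102 -0.5167 -2.3764] w 0.17754378146681402 ydir 87.69494608526853 tilt 1.2274163058046312 j [  25.4154   22.4764   -4.6859   -0.1356  -64.0591 -117.6644]
tool shift now [ 0.0204  0.0001 -0.0001] twist -0.10505391473147085
tool shift at target yaw [ 0.0204 -0.0001 -0.0005]
```

View pics/c6.png

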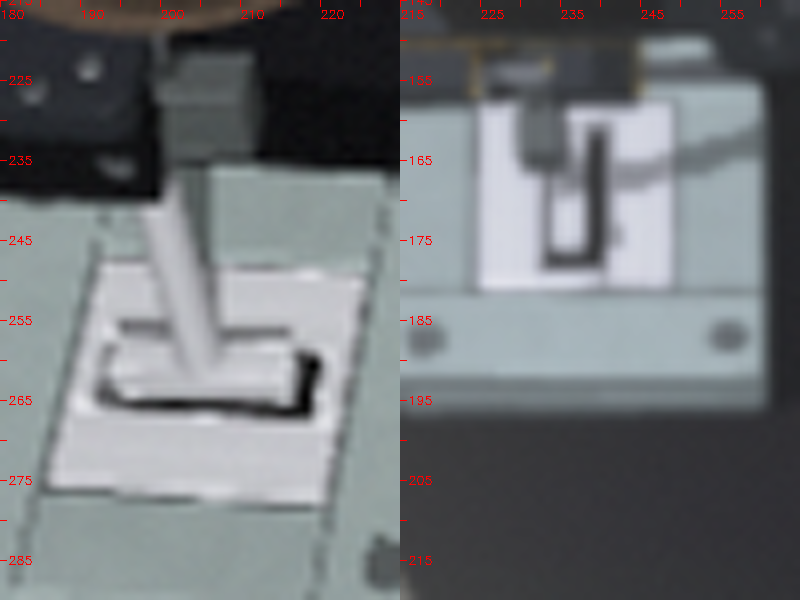

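Call:
{"name": "apply_moves", "arguments": {"xyz": [[0.012,-0.001,-0.002]], "twist": [0], "claw": [0]}}

```text
time_s: 7.9
tcp_pos: [0.5956, 0.1066, 0.1623]
ee_rot: [[-0.014, 0.04, 0.999], [-0.005, 0.999, -0.04], [-1.0, -0.006, -0.014]]
wrist_force: [0.1, 0.3, -2.9]
gripper_width: 0.174
```

```bash
python3 wait.py 5; python3 g.py .594 .107 .1517 87.8
python3 look.py c7 180 215 215 145
```

```text
t 8.15 p [0.5938 0.106  0.1602] F [ 0.547   0.5033 -2.2838] w 0.1781642711716828 ydir 87.6935129770171 tilt 1.208485388876039 j [  25.4183   22.8161   -5.9787   -0.1357  -62.4078 -117.6651]
tool shift now [0.0085 0.0011 0.0003] twist -0.10648702298290402
tool shift at target yaw [0.0085 0.001  0.0001]
```

View pics/c7.png

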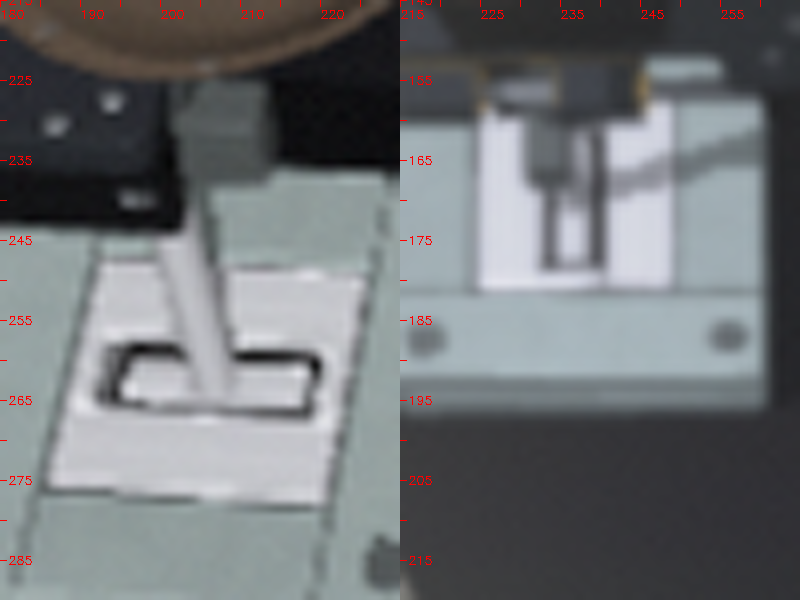

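Foot is centred inside the slot. I'll go down the last 9 mm.

Call:
{"name": "apply_moves", "arguments": {"xyz": [[0.0085,0,0.001]], "twist": [0], "claw": [0]}}

```text
time_s: 8.35
tcp_pos: [0.596, 0.1064, 0.1533]
ee_rot: [[-0.016, 0.04, 0.999], [-0.006, 0.999, -0.04], [-1.0, -0.006, -0.015]]
wrist_force: [0.4, -0.5, -2.3]
gripper_width: 0.181
```

```bash
python3 wait.py 6; python3 g.py .594 .107 .1517 87.8
```

```text
t 8.65 p [0.595 0.106 0.152] F [-0.3113  0.5061 -2.2268] w 0.17770903550069694 ydir 87.69469706624656 tilt 1.1700728682502604 j [  25.3748   23.3135   -6.4657   -0.1298  -61.3853 -117.621 ]
tool shift now [ 0.0003  0.0009 -0.001 ] twist -0.10530293375343547
tool shift at target yaw [ 0.0003  0.0009 -0.001 ]
```

Call:
{"name": "apply_moves", "arguments": {"xyz": [[0,0.0006,0],[0,0.0006,0],[0,0.0006,0]], "twist": [-8,-8,-8], "claw": [0,0,0]}}

```text
time_s: 8.95
tcp_pos: [0.5952, 0.1079, 0.1526]
ee_rot: [[-0.018, -0.384, 0.923], [-0.007, 0.923, 0.384], [-1.0, 0.001, -0.019]]
wrist_force: [0.5, -0.2, -2.6]
gripper_width: 0.175
```

```bash
python3 wait.py 4; python3 g.py .5908 .1105 .1517 177.8
```

```text
t 9.15 p [0.5951 0.1079 0.1525] F [-0.0326 -0.2962 -2.195 ] w 0.17421693005660543 ydir 112.0425071937856 tilt 1.110480925619942 j [ 25.5367  23.3018  -6.4065  -0.125  -61.3968 -93.4329]
tool shift now [ 0.0008  0.004  -0.003 ] twist -65.75749280621442
tool shift at target yaw [0.0008 0.0044 0.0024]
```

Call:
{"name": "apply_moves", "arguments": {"xyz": [[0,0.0006,0],[0,0.0006,0],[0,0.0006,0],[0,0.0006,0]], "twist": [-8,-8,-8,-8], "claw": [0,0,0,0]}}

```text
time_s: 9.55
tcp_pos: [0.5938, 0.1098, 0.1527]
ee_rot: [[-0.018, -0.815, 0.579], [-0.006, 0.579, 0.815], [-1.0, 0.011, -0.016]]
wrist_force: [0.1, -0.1, -1.8]
gripper_width: 0.176
```

```bash
python3 wait.py 4; python3 g.py .5908 .1105 .1517 177.8
```

```text
t 9.75 p [0.5938 0.1098 0.1527] F [ 0.419   0.1976 -2.3484] w 0.17332578665782236 ydir 144.16180305651565 tilt 1.093759478044523 j [ 25.754   23.194   -6.5384  -0.1357 -61.355  -61.5211]
tool shift now [ 0.0011  0.0029 -0.0012] twist -33.63819694348436
tool shift at target yaw [0.001  0.003  0.0006]
```

Call:
{"name": "apply_moves", "arguments": {"xyz": [[0,0.0006,0],[0,0.0007,0],[0,0.0007,0],[0,0.0007,0]], "twist": [-8.4,-8.4,-8.4,-8.4], "claw": [0,0,0,0]}}

```text
time_s: 10.15
tcp_pos: [0.5913, 0.1106, 0.1527]
ee_rot: [[-0.018, -0.999, 0.032], [-0.006, 0.032, 0.999], [-1.0, 0.018, -0.007]]
wrist_force: [0.8, -0.1, -1.4]
gripper_width: 0.178
```

```bash
python3 wait.py 5; python3 g.py .5908 .1105 .1517 177.8; python3 look.py c8 170 210 205 135 6
```

```text
t 10.4 p [0.5914 0.1107 0.1527] F [-0.068  -0.0659 -2.0235] w 0.17574648450056463 ydir 177.77374039195632 tilt 1.1036206096262196 j [ 25.933   22.9941  -6.8561  -0.1424 -61.2465 -28.0859]
tool shift now [ 0.001   0.0006 -0.0002] twist -0.026259608043687876
tool shift at target yaw [ 0.001   0.0006 -0.0002]
```

View pics/c8.png

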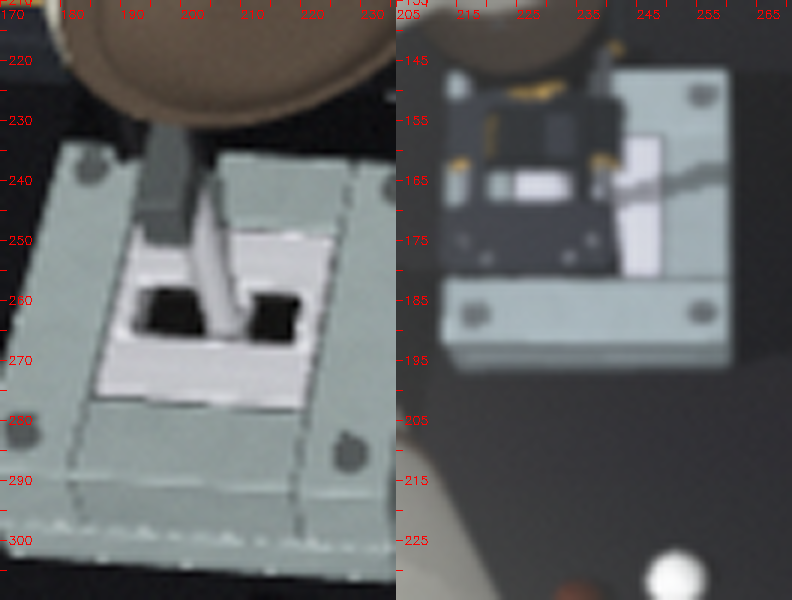

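Quarter turn done with the foot inside the plug. Now lifting.

Call:
{"name": "apply_moves", "arguments": {"xyz": [[-0.006,0,0],[-0.008,0,0],[-0.01,0,0]], "twist": [0,0,0], "claw": [0,0,0]}}

```text
time_s: 10.8
tcp_pos: [0.5893, 0.1103, 0.1742]
ee_rot: [[-0.026, -0.999, 0.042], [-0.008, 0.042, 0.999], [-1.0, 0.026, -0.009]]
wrist_force: [0.2, -1.1, -7.5]
gripper_width: 0.177
```

```bash
python3 wait.py 4; python3 g.py .5908 .1105 .22 177.8; python3 look.py c9 170 210 205 135 6
```

```text
t 11.0 p [0.59   0.1106 0.1749] F [-0.8629  0.3225 -6.2178] w 0.17714734256353132 ydir 177.63358254720941 tilt 1.408621938422705 j [ 25.9222  21.9541  -5.034   -0.2737 -64.3991 -28.1622]
tool shift now [-0.0451  0.0003 -0.0004] twist -0.16641745279059705
tool shift at target yaw [-0.0451 -0.0008 -0.0001]
```

View pics/c9.png

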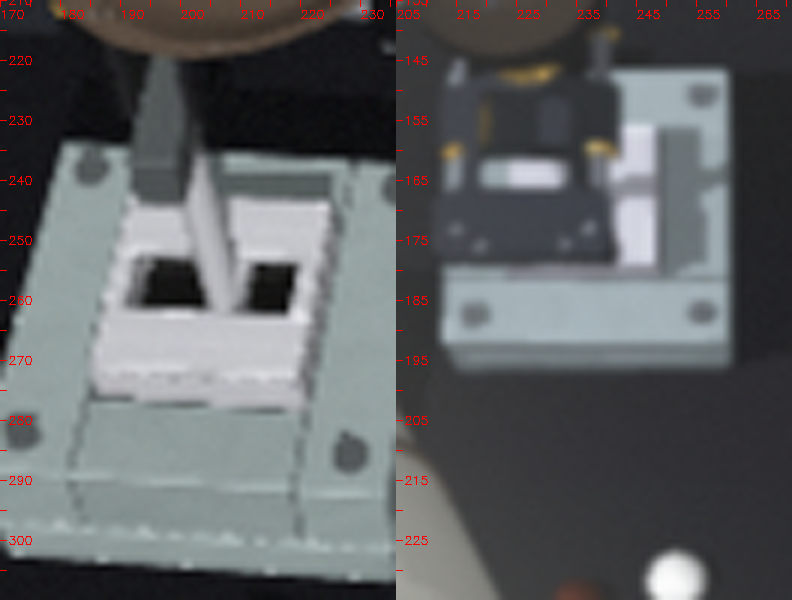

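The plug is rising with the rod. I'll continue straight up.

Call:
{"name": "apply_moves", "arguments": {"xyz": [[-0.012,0,0],[-0.015,0,0],[-0.015,0,0],[-0.01,0,0]], "twist": [0,0,0,0], "claw": [0,0,0,0]}}

```text
time_s: 11.5
tcp_pos: [0.5896, 0.1102, 0.2267]
ee_rot: [[-0.031, -0.999, 0.041], [-0.01, 0.042, 0.999], [-0.999, 0.03, -0.011]]
wrist_force: [1.1, -0.2, -7.0]
gripper_width: 0.176
```

```bash
python3 wait.py 5; python3 g.py .5908 .1105 .23 177.8; python3 look.py c10 160 190 195 125 5
```

```text
t 11.75 p [0.5884 0.1101 0.2242] F [ 0.0669 -0.0579 -7.2961] w 0.17451330968567758 ydir 177.58603320425436 tilt 2.05836426939344 j [ 25.8984  20.1069  -0.5071  -0.3525 -71.4173 -28.1828]
tool shift now [-0.0059 -0.0022  0.0004] twist -0.21396679574564814
tool shift at target yaw [-0.0058 -0.0024  0.0005]
```

View pics/c10.png

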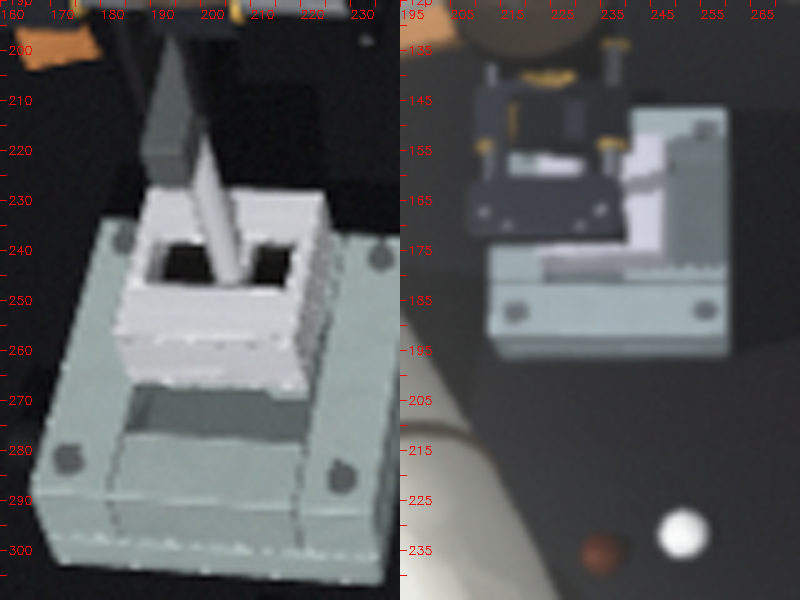

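Plug is clear, hanging about level around 30 mm above the base. Now I'll carry it to the tray.

Call:
{"name": "apply_moves", "arguments": {"xyz": [[-0.008,0,-0.006],[-0.004,0.002,-0.012],[-0.002,0.005,-0.02],[-0.002,0.008,-0.026],[-0.002,0.009,-0.028],[-0.002,0.009,-0.028],[-0.002,0.009,-0.028],[-0.002,0.009,-0.026],[-0.002,0.006,-0.018],[0,0.003,-0.01]], "twist": [-4,-5,-5,-2,0,0,0,0,0,0], "claw": [0,0,0,0,0,0,0,0,0,0]}}

```text
time_s: 12.85
tcp_pos: [0.5698, -0.1059, 0.2455]
ee_rot: [[-0.049, -0.967, -0.251], [-0.013, -0.251, 0.968], [-0.999, 0.051, -0.0]]
wrist_force: [1.0, -0.6, -6.8]
gripper_width: 0.178
```

```bash
python3 wait.py 4; python3 g.py .556 -.356 .22 193.8; python3 look.py c11 180 110 260 140 4
```

```text
t 13.05 p [ 0.5701 -0.1037  0.2452] F [ 0.0798  1.3067 -7.2146] w 0.17426254246381898 ydir -165.38705004092571 tilt 2.870824345633135 j [  5.9175  17.8207  -1.1294   0.3976 -73.8955   8.5744]
tool shift now [ 0.0288  0.076  -0.2406] twist -359.1870500409257
tool shift at target yaw [ 0.0252  0.0739 -0.2417]
```

View pics/c11.png

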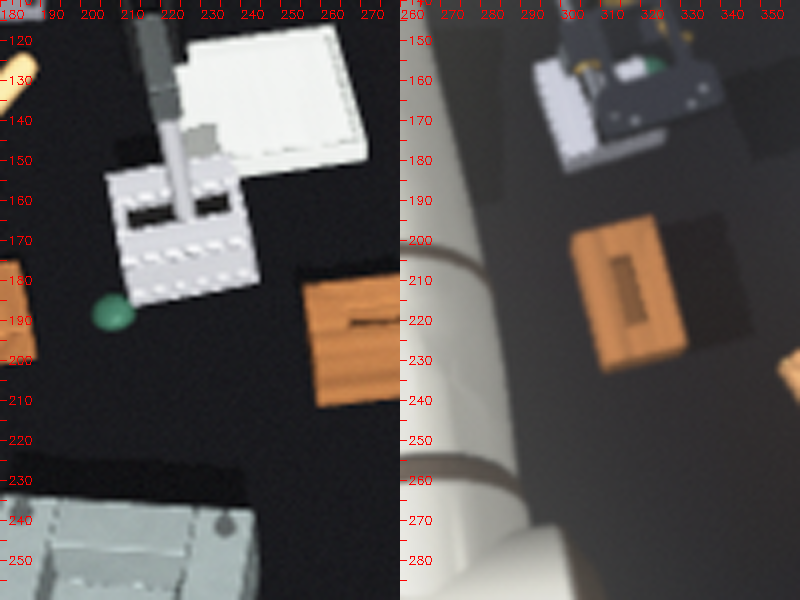

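Call:
{"name": "apply_moves", "arguments": {"xyz": [[0,0.004,-0.012],[0,0.007,-0.022],[0,0.0085,-0.028],[0,0.0085,-0.028],[0,0.0085,-0.028],[0,0.0085,-0.028],[0,0.0085,-0.028],[0,0.008,-0.026],[0,0.006,-0.018],[0,0.003,-0.01]], "twist": [0,0,0,0,0,0,0,0,0,0], "claw": [0,0,0,0,0,0,0,0,0,0]}}

```text
time_s: 14.15
tcp_pos: [0.5625, -0.3479, 0.2476]
ee_rot: [[-0.05, -0.962, -0.267], [-0.012, -0.267, 0.964], [-0.999, 0.051, 0.002]]
wrist_force: [-0.0, 0.1, -7.0]
gripper_width: 0.181
```

```bash
python3 wait.py 5; python3 g.py .556 -.356 .142 193.8; python3 look.py c12 200 70 340 110 4
```

```text
t 14.4 p [ 0.5629 -0.3449  0.2478] F [-1.3353  0.3566 -7.2076] w 0.1791991918407615 ydir -164.3832575931116 tilt 2.9135971656067605 j [-16.792   25.599   10.631    1.4499 -77.5824  32.0612]
tool shift now [ 0.1061  0.0042 -0.0091] twist -358.18325759311165
tool shift at target yaw [ 0.1058  0.0093 -0.0091]
```

View pics/c12.png

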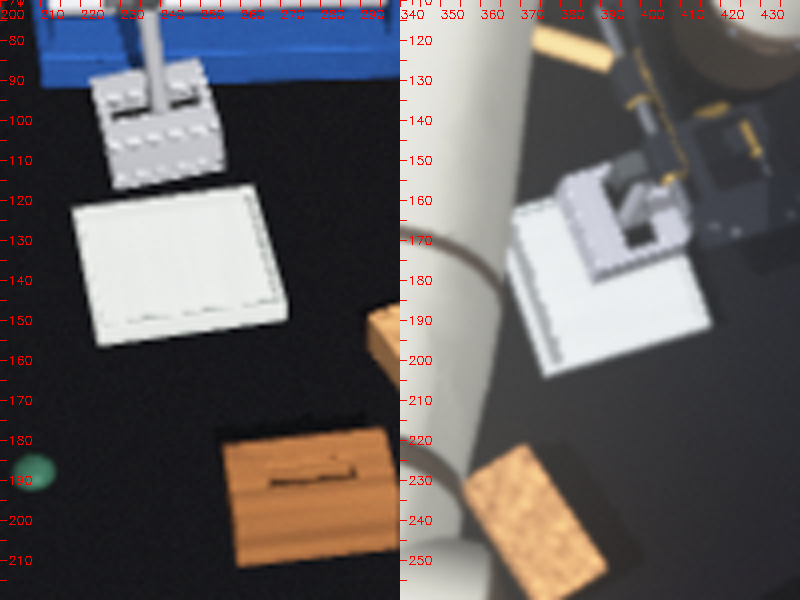

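```bash
python3 - <<'E'
from h import *
print(back('top',(395.8,161.7),.152))
# side: top face corners approx
print(back('side',np.mean([(222.5,90.5),(250,85.5),(254.5,102.5),(226,107.5)],0),.152))
E
```

```text
[ 0.56258469 -0.34747251  0.152     ]
[ 0.55918867 -0.34071455  0.152     ]
```

Call:
{"name": "apply_moves", "arguments": {"xyz": [[0.005,0.003,-0.006],[0.015,0.003,-0.006],[0.02,0,0],[0.02,0,0],[0.015,0,0],[0.01,0,0]], "twist": [0,0,0,0,0,0], "claw": [0,0,0,0,0,0]}}

```text
time_s: 15.1
tcp_pos: [0.5586, -0.3583, 0.1636]
ee_rot: [[-0.042, -0.96, -0.276], [-0.015, -0.275, 0.961], [-0.999, 0.045, -0.003]]
wrist_force: [-0.1, 0.8, -7.0]
gripper_width: 0.179
```

```bash
python3 wait.py 5; python3 g.py .556 -.359 .142 193.8; python3 look.py c13 200 70 340 110 4
```

```text
t 15.35 p [ 0.56   -0.3591  0.1663] F [-0.0381 -0.2488 -5.9033] w 0.17574008358379672 ydir -164.00590005264755 tilt 2.410278862933032 j [-17.9765  28.4282   3.4395   1.7743 -66.7964  33.2536]
tool shift now [0.0244 0.0028 0.0014] twist -357.80590005264753
tool shift at target yaw [0.0243 0.0039 0.0011]
```

View pics/c13.png

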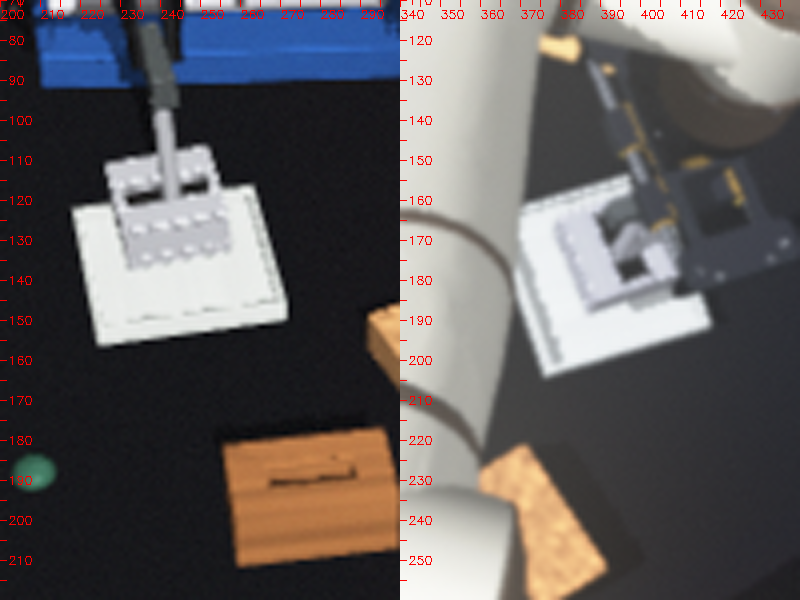

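Call:
{"name": "apply_moves", "arguments": {"xyz": [[0.012,0.003,0.001],[0.012,0,0]], "twist": [0,0], "claw": [0,0]}}

```text
time_s: 15.65
tcp_pos: [0.5575, -0.3601, 0.145]
ee_rot: [[-0.031, -0.961, -0.276], [-0.02, -0.275, 0.961], [-0.999, 0.036, -0.011]]
wrist_force: [-0.7, 0.7, -6.0]
gripper_width: 0.172
```

```bash
python3 wait.py 5; python3 g.py .556 -.359 .132 193.8; python3 look.py c14 200 90 350 130 5
```

```text
t 15.9 p [ 0.5579 -0.3604  0.1451] F [-0.0728 -0.2502 -6.1722] w 0.17364079304780422 ydir -163.97794023452352 tilt 2.1860344452504665 j [-18.1092  29.0543   1.2781   1.8876 -63.6216  33.2833]
tool shift now [0.0131 0.001  0.002 ] twist -357.7779402345235
tool shift at target yaw [0.0131 0.0016 0.0018]
```

View pics/c14.png

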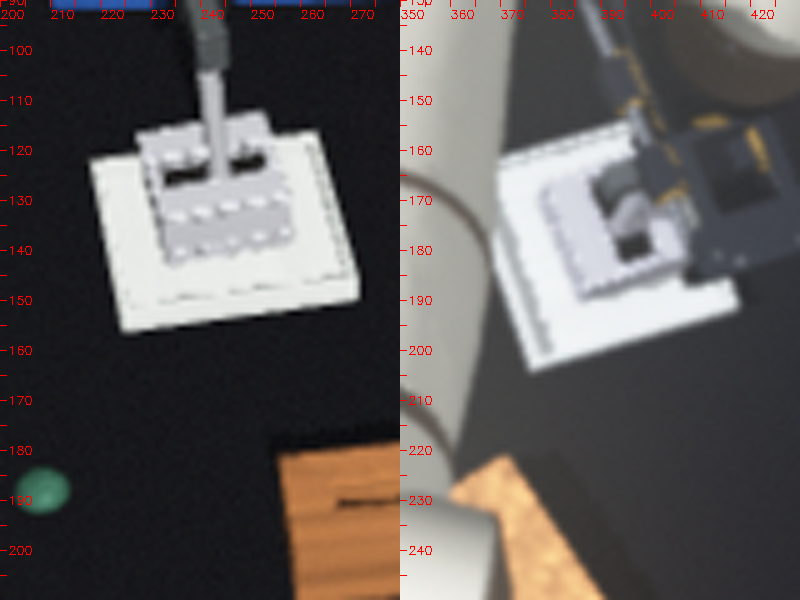

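Over the tray and well inside the rim, about 9 mm above the floor. Creeping down.

Call:
{"name": "apply_moves", "arguments": {"xyz": [[0.004,0.0,0.0],[0.003,0,0],[0.003,0,0]], "twist": [0,0,0], "claw": [0,0,0]}}

```text
time_s: 16.3
tcp_pos: [0.5588, -0.361, 0.1365]
ee_rot: [[-0.029, -0.961, -0.277], [-0.022, -0.276, 0.961], [-0.999, 0.034, -0.013]]
wrist_force: [-1.1, -1.4, -6.0]
gripper_width: 0.174
```

```bash
python3 wait.py 5; python3 g.py .556 -.359 .132 193.8
```

```text
t 16.55 p [ 0.5589 -0.361   0.1367] F [ 0.3642  0.1059 -5.4305] w 0.17183094321122075 ydir -163.96553532052383 tilt 2.0649130350007168 j [-18.1304  29.4343   0.6473   1.9336 -62.3793  33.2638]
tool shift now [0.0048 0.002  0.0028] twist -357.76553532052384
tool shift at target yaw [0.0047 0.0023 0.0027]
```

Call:
{"name": "apply_moves", "arguments": {"xyz": [[0.003,0.0,0.0],[0.003,0,0]], "twist": [0,0], "claw": [0,0]}}

```text
time_s: 16.75
tcp_pos: [0.5599, -0.3619, 0.1324]
ee_rot: [[-0.025, -0.961, -0.277], [-0.024, -0.277, 0.961], [-0.999, 0.031, -0.017]]
wrist_force: [0.3, -0.3, -2.8]
gripper_width: 0.175
```

```bash
python3 wait.py 5; python3 g.py .556 -.359 .13 193.8;python3 look.py c15 200 90 350 130 5
```

```text
t 17.0 p [ 0.5596 -0.3617  0.1321] F [ 0.7846 -0.1337 -2.8911] w 0.1757502363675867 ydir -163.9478464765163 tilt 2.0118321341597776 j [-18.145   29.6539   0.2951   1.9922 -61.6429  33.2496]
tool shift now [0.0021 0.0026 0.0036] twist -357.7478464765163
tool shift at target yaw [0.0021 0.0028 0.0034]
```

View pics/c15.png

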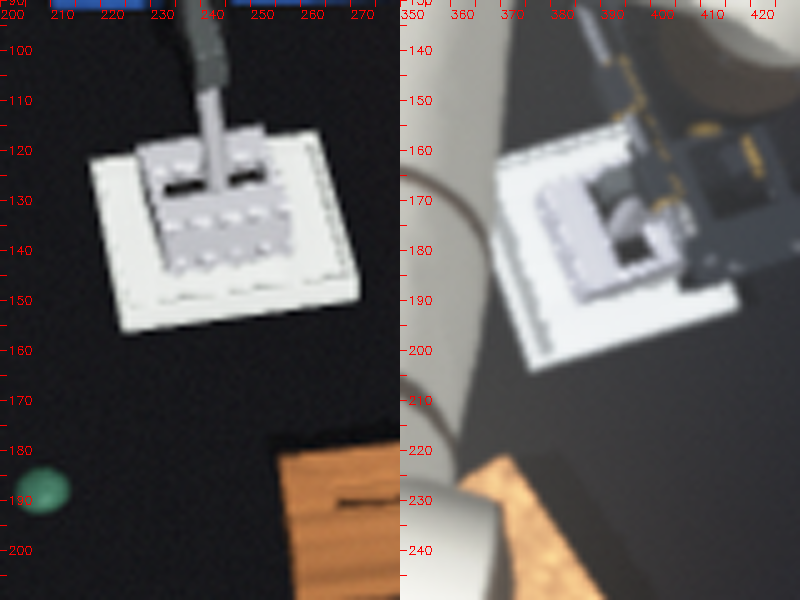

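The plug's weight is on the tray (force is back to the rod's alone). I'll lower the foot onto the plug floor.

Call:
{"name": "apply_moves", "arguments": {"xyz": [[0.002,0.0,0.0],[0.002,0,0]], "twist": [0,0], "claw": [0,0]}}

```text
time_s: 17.3
tcp_pos: [0.5598, -0.3619, 0.1284]
ee_rot: [[-0.025, -0.961, -0.277], [-0.024, -0.276, 0.961], [-0.999, 0.031, -0.016]]
wrist_force: [-0.6, 1.1, 1.4]
gripper_width: 0.178
```

```bash
python3 wait.py 4; python3 g.py .556 -.359 .13 193.8
```

```text
t 17.5 p [ 0.5598 -0.3619  0.1285] F [ 0.4819 -0.6512 -0.9478] w 0.1797745450116894 ydir -163.94113463423992 tilt 1.992208548355546 j [-18.1546  29.8235   0.036    2.0145 -61.1526  33.2414]
tool shift now [-0.0014  0.0029  0.0038] twist -357.7411346342399
tool shift at target yaw [-0.0015  0.003   0.0037]
```

Call:
{"name": "apply_moves", "arguments": {"xyz": [[0,0,0]], "twist": [0], "claw": [0.6]}}

```text
time_s: 17.6
tcp_pos: [0.5599, -0.3621, 0.1289]
ee_rot: [[-0.024, -0.961, -0.277], [-0.025, -0.277, 0.961], [-0.999, 0.03, -0.017]]
wrist_force: [0.3, -0.5, -0.3]
gripper_width: 0.214
```

```bash
python3 wait.py 11; python3 g.py .556 -.359 .13 193.8; python3 look.py c16 200 80 350 130 5
```

```text
t 18.15 p [ 0.5598 -0.3619  0.1286] F [-0.6717 -0.9776  0.1017] w 0.5835693213211374 ydir -163.94073508328532 tilt 1.9915343324229569 j [-18.1574  29.823    0.0377   2.0145 -61.1534  33.2446]
tool shift now [-0.0014  0.0028  0.0039] twist -357.74073508328536
tool shift at target yaw [-0.0014  0.003   0.0038]
```

View pics/c16.png

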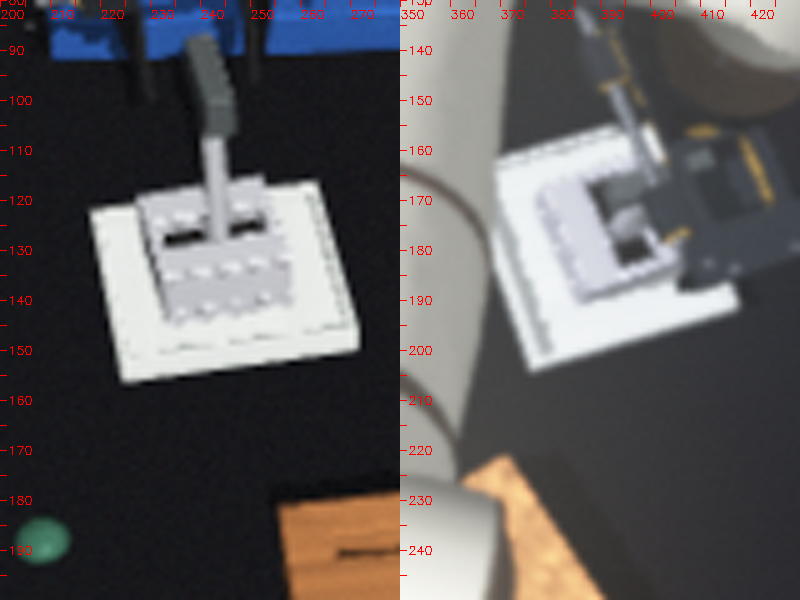

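Released; the rod stands by itself between the open fingers. Retreating upward.

Call:
{"name": "apply_moves", "arguments": {"xyz": [[-0.01,0,0],[-0.02,0,0],[-0.03,0,0],[-0.03,0,0],[-0.02,0,0]], "twist": [0,0,0,0,0], "claw": [0.6,0.6,0.6,0.6,0.6]}}

```text
time_s: 18.75
tcp_pos: [0.5609, -0.3587, 0.2407]
ee_rot: [[-0.032, -0.96, -0.277], [-0.022, -0.276, 0.961], [-0.999, 0.037, -0.012]]
wrist_force: [-0.0, -0.6, -0.9]
gripper_width: 0.6
```

```bash
python3 wait.py 8; python3 g.py .556 -.359 .13 193.8; python3 look.py c17 200 80 350 130 5
```

```text
t 19.15 p [ 0.5597 -0.3581  0.236 ] F [ 0.2118 -0.0736 -0.0434] w 0.6002167519328911 ydir -163.96626589579768 tilt 2.429784084291365 j [-17.8657  25.8703   9.3097   1.7521 -75.1883  33.4347]
tool shift now [ 0.106  -0.0007  0.0009] twist -357.7662658957977
tool shift at target yaw [ 0.106   0.0038 -0.    ]
```

View pics/c17.png

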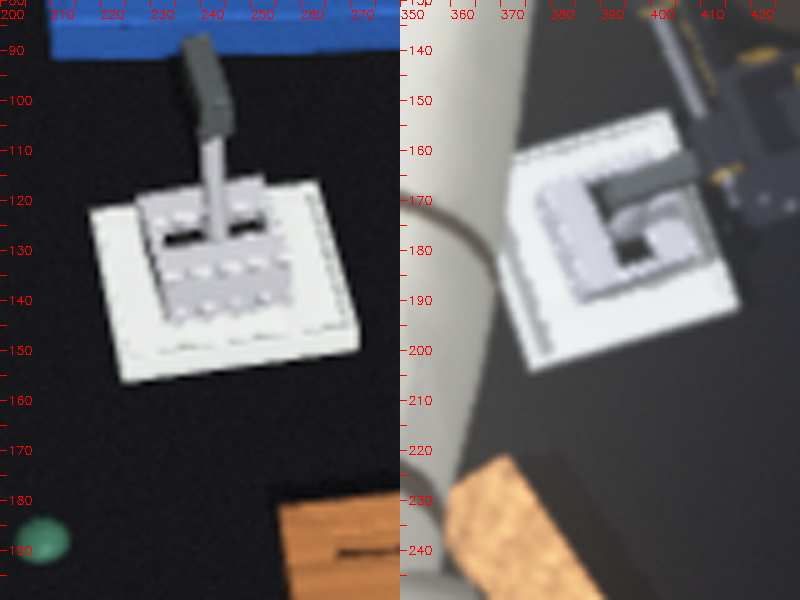

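```bash
python3 - <<'E'
from h import *
print(back('top',(391.5,174.5),.041),back('side',(241.5,125.5),.041))
from station import job
print(job.finish_job())
E
```

```text
[ 0.55669483 -0.35992456  0.041     ] [ 0.55973165 -0.3615782   0.041     ]
the job is handed in; nothing more can be done
None
```

The job is handed in, and my last checks agree with the task; `job.finish_job()` gave no verdict. I lifted the puller from its rack, passed the foot through the square plug's slot and turned it 90°. The plug then came straight up out of its well, went down in the tray, and I released the rod and backed off.

**Last checks:**
- **Position:** the plug sits inside the rim, about 3–6 mm from the tray's centre by eye-picked corners in both cameras.
- **Rod:** it stands unaided in the plug, handle at about 0.133 m, roughly 128 mm above the plug's underside.
- **Forces:** the wrist force changed by only a few newtons at touchdown. Now it reads about zero.
- **Clearance:** the fingertips are about 8 cm above the handle.
- **Time:** about 19 s of the 59 s allowed.

**What disagreed:**
- **Cameras:** they differed from each other by 4–5 mm in y, more than the stated 2 mm. I worked from positions relative to each other within one picture.
- **Tilt:** the tool drifted up to about 3° off vertical between moves. The plug looked flat once set down, but I did not measure its angle.

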